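# Let a table loom's front beam back one notch

### The arm

A 7-joint arm with a two-finger parallel gripper is mounted at the origin on the work surface. World frame = base frame: x ahead of the robot, y to its left, z up, the work surface at z = 0. Lengths are in m, angles in rad, forces in N, time in s.
With the tool pointing down it reaches from about 0.425 to 0.925 m from the base axis. Payload 6.8 kg.
Tool frame: the origin (TCP) lies at the very end of the fingers, on their centre line; the grasp point (between the pads) lies bot.grip_point_offset behind it (bot.grip_point_offset is the distance from the TCP to the grasp point, in m); z points along the fingers, y is the line along which they close (so a half turn about z gives the same grasp; the last joint's range is limited). The gripper opens to 85 mm and grips with 20 to 120 N. Pads are 22 mm wide; open, the fingers measure 114 mm over their backs; the gripper's body (76 mm by 85 mm) begins 54 mm behind the grasp point. The pads swing forward as they close: fully open they stand 13 mm farther back than shut.
Start: joints at [1.146, 0.477, 0.022, 1.555, -0.011, 1.109, -0.083], TCP at [0.21, -0.641, 0.231] pointing down, gripper open.
Joint ranges: [-2.96, 2.96], [-0.34, 2.1], [-1.41, 1.46], [0.24, 2.44], [-1.37, 4.51], [0.17, 1.92], [-2.96, 2.96]. Speed limits (rad/s): [2.39, 2.39, 3.14, 3.14, 3.14, 3.14, 3.14].

### API

Orientations are given as a unit quaternion [w, x, y, z].
In Python, from station import bot, imaging gives the robot as it stands. The module is installed in compiled form; this text tells all that it offers.
- The arm moves only by the tool carry_out, never from a script. Its argument "targets" is one flat list of numbers, 5 for each row, row after row: the closure in counts, from 0 (fully open) to 255 (shut), then the shift along the world's x, y, z in mm, then the turn about the world's z in degrees. A call has 1 to 20 rows; each row shifts and turns the commanded pose from where the row before left it; what a row does not reach is not made up. A row lasts 1/10 s, in which the tool goes at most 50 mm and 8.59 degrees, less where a joint would pass 70% of its speed; a pose out of reach is approached as far as the arm can. A call is refused whole if a number of a shift passes 50 or a number of a turn 8.59, either way. A call with a gripper value outside its range is refused whole. The fingers move at their own pace and stop on an object; "newtons" is the grip in N (left out, the last holds). Time passes only in rows, so rows that do not move let the fingers close. It gives the time, the measured TCP pose, the force, the opening and the grip force at its end, in the units of the state.
- bot.get_obs(): the state, without advancing time (a new reading comes with each control period).
- imaging.read_camera(name): name is "scene" or "top" or "wrist"; returns a dict with "frame" (384x512x3 uint8, red, green, blue), "fov_y" (degrees; the focal length in pixels is half the picture's height over the tangent of half this angle, whatever the lens; pixels are square), "cx", "cy" (the principal point, pixels), "pose" (4x4, takes a point from camera to world coordinates); the wrist camera has in their place "tool_from_camera" (4x4, takes a point from camera to tool coordinates, whose origin is the TCP and whose axes are the flange's). Camera axes: x right, y up, looking along -z (the intrinsics and any distortion apply to the point x, -y, -z); pixel columns grow to the right and rows downward; lengths in m; the calibration is good to about 2 mm. A picture is of the moment at which its call begins: read the wrist's pose just before it. There is no depth.
- bot.hand_in(): hands the job in; it is judged then, once.
The state is a dict: "t": time; "q": joint angles; "joint_vel": joint speeds; "joint_torque": joint torques, N m; "eef_pos": TCP position; "tool_rot": TCP orientation; "contact_force": force on the tool from outside, world axes, zero at the start; "torque": the same for the moment, N m; "gripper_width": opening from 0.0 (shut) to 1.0 (fully open); "grasp_force": force on a finger pad.
Only numpy, scipy, OpenCV 4.12 (cv2) and the standard library are available. Lean on these libraries where they do the work, as an engineer would, in place of code of your own. Each camera call takes 0.05 s, during which the arm holds its last target. There are 200 camera calls.

### The job

The little table loom is being got ready for a new warp and its front beam was wound on one notch too far: with a fingertip, lift the red pawl off the front ratchet wheel by its tab and tip it over until it rests back on its stop pin, push the top arm of the wooden handle away from you until the wheel has gone back exactly one tooth, then tip the pawl over again so that it drops into the next notch and locks the wheel. Touch and push only: do not pinch the tab or the handle, and do not lift or shift the loom. Leave the tea things, the spoon and the shuttle where they are.

Things in the scene. Friction and masses are not known exactly. Their poses are not given: they have to be found in the camera images.
- loom: Bare table loom of pale wood, 420 mm deep, 300 wide, 207 high, 2.8 to 4 kg, loose on rubber feet. Origin on the table under the front ratchet wheel's centre; x runs to the loom's back, away from the robot, y left along the beams, z up (yawed up to 0.35 rad). Ratchet outside the right rail (rail y 14 to 34 mm, top z 130). Heddle at x 235 mm. The back beam's like ratchet, x 330 mm, is fixed: not used.
- wheel_axis (a point): Centre of the front ratchet wheel: loom x 0, y 0, z 105 mm. Grey, 10 teeth, 88 mm across the teeth, 72 at their roots, 14 mm thick along y. The wooden handle turns with it, outboard to its right.
- hub (a point): Centre of the handle, on the wheel's axis: loom x 0, y -34 mm, z 105 mm. Four dark wooden arms at right angles, 14 mm wide along y, 12 mm thick, ends 75 mm from the axis.
- top_arm_end (a point): Outer end of the handle arm that stands uppermost at the start, 75 mm from the axis. It leans from upright towards the robot by 0.25 rad less the wheel joint's value: by 0.25 to 0.42 rad at the start.
- wheel (a joint): Turn of the wheel, handle and front beam, rad. 0 = tooth bearing on the pawl; starts at -0.17 to 0 (play). Positive = backward: the top moves away from the robot (loom +x); blocked while the pawl is in. One notch is 0.628; in the next notch the pawl drops home at 0.44 to 0.63. The wheel stays where it is left; about 1 N at an arm's end turns it.
- pawl (a joint): Turn of the red pawl, rad. 0 = home in a notch; about 0.12 = on top of a tooth; positive = lifted, its tab going up and back, away from the robot. By its weight it falls into the wheel below about 0.59, and above that over backwards to rest on the stop pin at 0.95. Under 1 N at the tab moves it.
- pivot (a point): Pivot of the red pawl: loom x 75 mm, y 0, z 94 mm. The pawl swings in the wheel's plane, 12 mm thick.
- tab (a point): Centre of the pawl's red finger tab, a plate 6 mm thick, 20 wide (along y), 42 high. Pawl home: upright at loom x 37 mm, y 0, z 165 (144 to 186), over the back half of the wheel, whose top is at z 149. Pawl resting back: it slopes up rearwards, 36 degrees from the level, from x 94, z 155 to its round free end at x 130, z 180, with free space behind and below that end down to z 130.
- tab_near: Front half (the face towards the robot when the pawl is in) of the red tab, 3 mm thick; its frame is that of the pawl's pivot.
- tab_far: Rear half of the red tab, likewise.
- handle_near: The halves of the four handle arms on the side that is pushed to turn the wheel backward (on the top arm, the side towards the robot); origin on the wheel's axis, in the plane of the wheel.
- handle_far: The other halves of the four handle arms, likewise.
- glass_a1: Lower one of a pair of nested amber glasses, 71 mm across the rim, 92 mm high (the pair 120 mm), some 160 mm to the right of the wheel. Origin under its base.
- glass_a2: Upper glass of that pair.
- glass_b1: Lower one of the second pair of nested amber glasses, farther back to the right of the loom.
- glass_b2: Upper glass of that pair.
- teapot: Empty glass teapot, 136 mm across, 109 mm high without the lid, at the right. Origin under its base.
- teapot_lid: Steel lid, 80 mm across, with a knob, resting on the teapot.
- sugar_dome: White ceramic sugar dish with its dome, 124 mm across, 103 mm high, back right.
- spice_box: Green plastic spice box with a white lid and press button, 77 x 112 x 49 mm, front right.
- spoon: Small wooden spoon, 150 mm, lying front right.
- shuttle: Flat wooden stick shuttle, 244 x 34 x 6 mm, lying at the left.

How it is judged:
On the way, in this order (a step that is already met when the one before it is completed fails the run):
1. the pawl is lifted off and rests back on its stop while the wheel has not yet been let back (value of joint pawl above 0.85 rad and value of joint wheel below 0.15 rad), for 0.2 s.
2. with the pawl off, the wheel has been pushed back one notch (value of joint pawl above 0.7 rad and value of joint wheel between 0.41 and 0.66 rad), for 0.2 s.
At the end, for the whole second after the job is handed in: The wheel stands one notch back (0.41 to 0.66 rad), the pawl lies down in that notch (below 0.05 rad), the loom is within 15 mm of where it stood, and the tea things, spoon and shuttle are within 15 mm of where they stood (value of joint wheel between 0.41 and 0.66 rad and value of joint pawl below 0.05 rad and distance of loom from where it was at the start of the episode below 0.015 m and not (distance of any of teapot, teapot_lid, glass_a1, glass_a2, glass_b1, glass_b2, sugar_dome, spice_box, spoon, shuttle from where it was at the start of the episode above 0.015 m)); the robot touches nothing.
It fails at once if the wheel is let back by more than a notch and a half (value of joint wheel above 0.95 rad).
It fails at once if the wheel is wound on by more than half a notch (value of joint wheel below -0.45 rad).
It fails at once if the pawl's tab or a handle arm is pinched (over 8 N on both faces at once) (contact force between each of tab_near, tab_far and the fingers above 8 N or contact force between each of handle_near, handle_far and the fingers above 8 N).
It fails at once if the loom is lifted, tilted or shifted by more than 15 mm (height (world z) of loom above 0.006 m or angle between loom's own z axis and vertical above 0.05 rad or distance of loom from where it was at the start of the episode above 0.015 m).
It fails at once if one of the tea things, the spoon or the shuttle is moved or lifted by more than 15 mm, or tipped (distance of any of teapot, teapot_lid, glass_a1, glass_a2, glass_b1, glass_b2, sugar_dome, spice_box, spoon, shuttle from where it was at the start of the episode above 0.015 m or angle between any of teapot, teapot_lid, glass_a1, glass_a2, glass_b1, glass_b2, sugar_dome, spice_box, shuttle's own z axis and vertical above 0.2 rad).
It also fails if it takes over 64 s, if anything falls off the work surface, if the arm or the gripper's body presses on something with over 40 N, if the wrist force passes 120 N, or if a joint passes its speed limit or range.

## Working session

There is one attempt and no reset: what is moved stays moved. The work goes in short steps, Python scripts to look and compute and a tool call to move; the robot and the scene stay as the last step left them, time stands still between calls to the robot, and variables do not carry over. Pictures are saved under pics/ and viewed, at most 10 in all, crops included, and the job is handed in when it is done.

Besides the shell and the picture viewer there is one more tool, called after ">>>" as a command line: name --argument value ..., lists and objects as JSON in quotes. carry_out: Moves the arm, as the interface text tells. Its arguments: {"type":"object","properties":{"targets":{"type":"array","items":{"type":"number"}},"newtons":{"type":"number"}},"required":["targets"]}

```bash
mkdir -p pics; cat > h.py <<'E'
import numpy as np, cv2
from station import bot, imaging
def K(c):
    f=c["frame"].shape[0]/2/np.tan(np.radians(c["fov_y"])/2); return f,c["cx"],c["cy"]
def ray(c,u,v,pose=None):
    P=np.array(c["pose"] if pose is None else pose); f,cx,cy=K(c)
    d=P[:3,:3]@np.array([(u-cx)/f,-(v-cy)/f,-1]); return P[:3,3],d/np.linalg.norm(d)
def onz(c,u,v,z):
    o,d=ray(c,u,v); return o+d*(z-o[2])/d[2]
def proj(c,p):
    P=np.array(c["pose"]); q=P[:3,:3].T@(np.array(p)-P[:3,3]); f,cx,cy=K(c)
    return np.array([cx+f*q[0]/-q[2], cy-f*q[1]/-q[2]])
def tri(c1,p1,c2,p2):
    o1,d1=ray(c1,*p1);o2,d2=ray(c2,*p2)
    t=np.linalg.lstsq(np.c_[d1,-d2],o2-o1,rcond=None)[0]
    a,b=o1+d1*t[0],o2+d2*t[1]; return (a+b)/2,np.linalg.norm(a-b)
E
python3 - <<'E'
from h import *
ims=[]
for n in("scene","top"):
    c=imaging.read_camera(n); print(n,[k for k in c],c["fov_y"],c["cx"],c["cy"],np.round(c["pose"],3).tolist())
    np.save(n+".npy",c,allow_pickle=True); 
    cv2.imwrite(f"pics/{n}0.png",cv2.resize(c["frame"][:,:,::-1],(800,600),interpolation=cv2.INTER_CUBIC))
o=bot.get_obs();print(o["eef_pos"],o["tool_rot"],bot.grip_point_offset)
E
```

```text
scene ['frame', 'fov_y', 'cx', 'cy', 'pose'] 48.152338771627385 262.1011278207456 193.40851275082753 [[-0.746, -0.409, 0.526, 1.363], [0.666, -0.483, 0.569, 0.928], [0.021, 0.775, 0.632, 1.122], [0.0, 0.0, 0.0, 1.0]]
top ['frame', 'fov_y', 'cx', 'cy', 'pose'] 47.824323710646574 258.2569221825606 195.54631430340388 [[-0.019, 0.99, -0.139, 0.288], [-1.0, -0.018, 0.008, 0.035], [0.005, 0.139, 0.99, 1.745], [0.0, 0.0, 0.0, 1.0]]
[ 0.21008591 -0.64089046  0.23042279] [-8.20506555e-04  9.87480903e-01  1.57736344e-01 -1.96747275e-04] 0.0187
```

View pics/scene0.png

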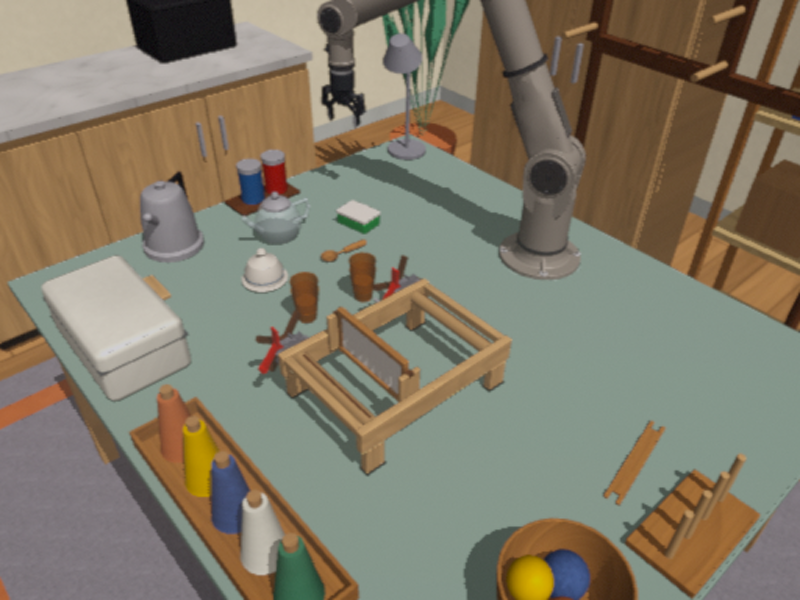

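View pics/top0.png

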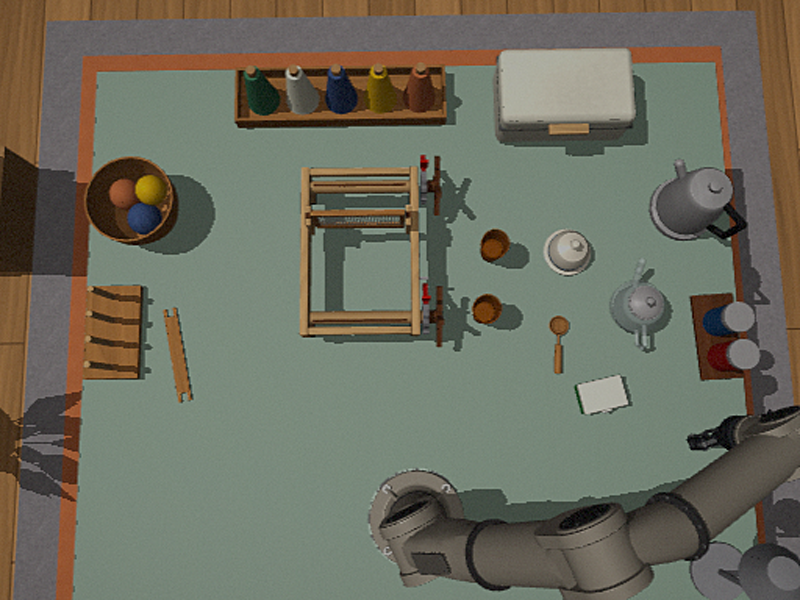

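The scene view shows the loom with its wheel, red pawl and handle on the right side; the front tab is near (392,283) of 800x600. In the top view, the front tab is near (426,293) and the front handle near (438,315). The loom looks nearly unyawed.

```bash
python3 - <<'E'
from h import *
cs={n:np.load(n+".npy",allow_pickle=True).item() for n in("scene","top")}
cen={}
for n,c in cs.items():
    im=c["frame"].astype(int); r=((im[:,:,0]>110)&(im[:,:,1]<60)&(im[:,:,2]<70)).astype(np.uint8)
    k,l,s,ce=cv2.connectedComponentsWithStats(r)
    for i in range(1,k):
        if s[i,4]>5: print(n,s[i],ce[i].round(1))
t=cs["top"]
# rail outer edge: wood/right boundary per row
im=t["frame"].astype(int); w=((im[:,:,0]-im[:,:,2]>45)&(im[:,:,0]>150)&(im[:,:,1]>110))
pts=[]
for v in range(125,180):
    u=np.where(w[v,255:275])[0]
    if len(u): pts.append(onz(t,255+u.max()+1,v+.5,.130)[:2])
pts=np.array(pts); a=np.polyfit(pts[:,0],pts[:,1],1); print("rail y=",a, "res",np.std(pts[:,1]-np.polyval(a,pts[:,0])), np.degrees(np.arctan(a[0])))
a1=cv2.resize(t["frame"][95:225,235:305],None,fx=4.5,fy=4.5,interpolation=cv2.INTER_CUBIC)
a2=cv2.resize(cs["scene"]["frame"][155:205,220:290],None,fx=6.5,fy=6.5,interpolation=cv2.INTER_CUBIC)
H=max(a1.shape[0],a2.shape[0]); o=np.zeros((H,a1.shape[1]+a2.shape[1],3),np.uint8);o[:a1.shape[0],:a1.shape[1]]=a1;o[:a2.shape[0],a1.shape[1]:]=a2
cv2.imwrite("pics/crop.png",o[:,:,::-1]);print(o.shape)
E
```

```text
scene [170 104  13  20 202] [176.6 113.8]
scene [246 173  10  17  72] [251.6 180.6]
scene [166 210  14  29 120] [172.9 226.1]
top [269  99   5   5  18] [270.6 101.4]
top [270 182   6   9  28] [272.3 187.1]
rail y= [ 0.01150253 -0.02284407] res 0.005133112870493964 0.6590172827953189
(585, 770, 3)
```

View pics/crop.png

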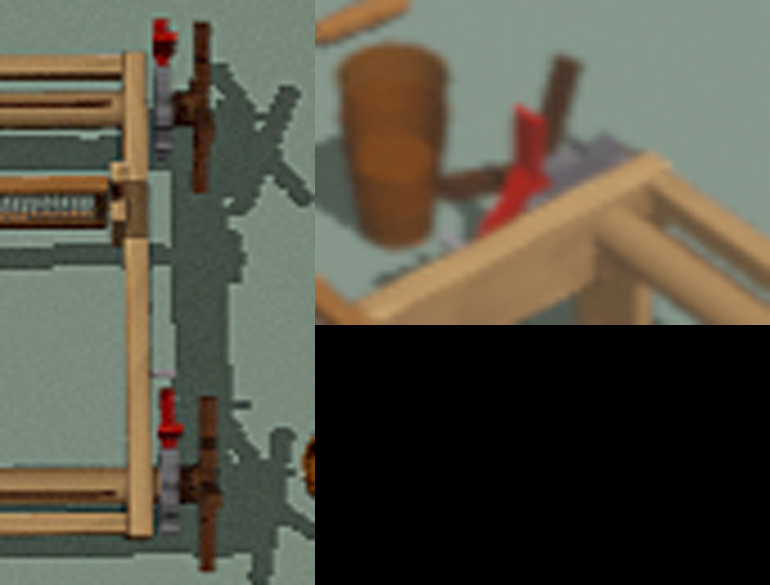

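The crop shows the rail's outer edge running from (144,55) to (151,535), the front tab's wide top at (170,434), the hub at (207,485), and in the scene part the tab top at (529,105) and the arm tip at (567,58).

```bash
python3 - <<'E'
from h import *
s,t=[np.load(n+".npy",allow_pickle=True).item() for n in("scene","top")]
T=lambda x,y:(235+x/4.5,95+y/4.5); S=lambda x,y:(220+(x-315)/6.5,155+y/6.5)
e1=onz(t,*T(144,55),.13);e2=onz(t,*T(151,535),.13);print("rail",e1,e2,np.linalg.norm(e1-e2))
yaw=np.arctan2(e1[1]-e2[1],e1[0]-e2[0]);print("yaw",yaw)
print("tabtop tri",tri(s,S(529,105),t,T(170,430)))
print("armtip tri",tri(s,S(567,58),t,T(207,540)))
print("tabtop z186",onz(t,*T(170,430),.186))
print("hub z.11",onz(t,*T(209,485),.111))
print("handle ends", onz(t,*T(207,572),.09),onz(t,*T(208,397),.125))
print("wheel ends", onz(t,*T(170,532),.105),onz(t,*T(170,450),.14))
# hypothesis
R=lambda a:np.array([[np.cos(a),-np.sin(a),0],[np.sin(a),np.cos(a),0],[0,0,1]])
for y in (yaw,):
  # origin from rail line (y=14) & tab x=37
  tt=onz(t,*T(170,430),.186); O=tt-R(y)@[.037,0,.186]; print("O from tab",O, "rail y in loom",(R(y).T@(e2-O)),(R(y).T@(e1-O)))
  for nm,p in dict(tabtop=(.037,0,.186),piv=(.075,0,.094),hub=(0,-.034,.105),handR=(.071,-.034,.13),handF=(-.071,-.034,.08),railcorner=(-.045,.014,.13)).items():
    w=O+R(y)@p; u=proj(t,w);v=proj(s,w); print(nm,w.round(3),"topcrop",((u-[235,95])*4.5).round(),"scenecrop",((v-[220,155])*6.5+[315,0]).round())
E
```

```text
rail [ 0.86001023 -0.01853073  0.13      ] [ 0.44482158 -0.01518748  0.13      ] 0.41520211682850017
yaw -0.008052194953677374
tabtop tri (array([ 0.52473552, -0.03131592,  0.18760754]), np.float64(0.0017753643705246103))
armtip tri (array([ 0.4459427 , -0.06932406,  0.1613245 ]), np.float64(0.026231934750880828))
tabtop z186 [ 0.52435918 -0.03073789  0.186     ]
hub z.11 [ 0.48815011 -0.06574022  0.111     ]
handle ends [ 0.41624346 -0.06334516  0.09      ] [ 0.56116249 -0.06602931  0.125     ]
wheel ends [ 0.44949809 -0.03208116  0.105     ] [ 0.51451946 -0.03228313  0.14      ]
O from tab [ 4.87360378e-01 -3.04399599e-02 -5.55111512e-17] rail y in loom [-0.04266024  0.01490946  0.13      ] [0.37254188 0.01490946 0.13      ]
tabtop [ 0.524 -0.031  0.186] topcrop [170. 430.] scenecrop [532. 108.]
piv [ 0.562 -0.031  0.094] topcrop [165. 402.] scenecrop [480. 261.]
hub [ 0.487 -0.064  0.105] topcrop [207. 487.] scenecrop [541. 168.]
handR [ 0.558 -0.065  0.13 ] topcrop [207. 400.] scenecrop [448. 181.]
handF [ 0.416 -0.064  0.08 ] topcrop [207. 573.] scenecrop [628. 155.]
railcorner [ 0.442 -0.016  0.13 ] topcrop [152. 538.] scenecrop [652. 143.]
```

The measured points agree within about 2 mm (rail length 415 against 420 mm, tab height 188 against 186). This puts the loom origin at about (0.488, -0.031) with yaw of about -0.01. Next I close the fingers, move above the front of the tab and square the tool.

>>> carry_out --targets '[255,14.5,30.5,1,-0.93,255,14.5,30.5,1,-0.93,255,14.5,30.5,1,-0.93,255,14.5,30.5,1,-0.93,255,14.5,30.5,1,-0.93,255,14.5,30.5,1,-0.93,255,14.5,30.5,1,-0.93,255,14.5,30.5,1,-0.93,255,14.5,30.5,1,-0.93,255,14.5,30.5,1,-0.93,255,14.5,30.5,1,-0.93,255,14.5,30.5,1,-0.93,255,14.5,30.5,1,-0.93,255,14.5,30.5,1,-0.93,255,14.5,30.5,1,-0.93,255,14.5,30.5,1,-0.93,255,14.5,30.5,1,-0.93,255,14.5,30.5,1,-0.93,255,14.5,30.5,1,-0.93,255,14.5,30.5,1,-0.93]' --newtons 20

```text
t: 2.1
eef_pos: [0.5004, -0.0302, 0.2511]
tool_rot: [0.0, 1.0, -0.004, -0.0]
contact_force: [-0.0, -0.2, -0.2]
gripper_width: 0.003
grasp_force: 0.0
```

```bash
cat > look.py <<'E'
import sys
from h import *
from scipy.spatial.transform import Rotation as Ro
o=bot.get_obs(); q=o["tool_rot"]; R=Ro.from_quat(np.r_[q[1:],q[0]]).as_matrix()
c=imaging.read_camera("wrist"); T=np.eye(4);T[:3,:3]=R;T[:3,3]=o["eef_pos"]; c["pose"]=T@np.array(c["tool_from_camera"])
t=imaging.read_camera("top");s=imaging.read_camera("scene")
n=sys.argv[1]; np.save(n+".npy",dict(w=c,t=t,s=s),allow_pickle=True)
print(o["t"],np.round(o["eef_pos"],4),"yaw y-axis",np.degrees(np.arctan2(R[1,1],R[0,1])),np.round(o["contact_force"],2),o["gripper_width"])
a=c["frame"]; b=cv2.resize(t["frame"][165:225,245:300],(290,316),interpolation=cv2.INTER_CUBIC)
d=cv2.resize(s["frame"][155:205,225:280],(290,264),interpolation=cv2.INTER_CUBIC)
im=np.zeros((580,802,3),np.uint8); im[:384,:512]=a; im[:316,512:]=b; im[316:580,512:]=d
cv2.imwrite(f"pics/{n}.png",im[:,:800,::-1])
E
python3 look.py a1
```

```text
2.1 [ 0.5004 -0.0302  0.2511] yaw y-axis -90.496268491348 [-0.03 -0.23 -0.16] 0.0032306193634537234
```

View pics/a1.png

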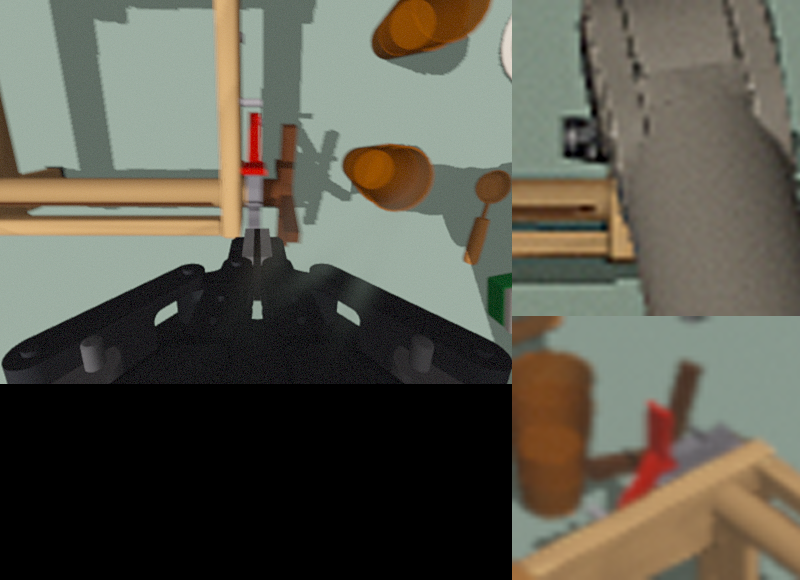

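The wrist view shows the tab bar at (254,170), in line with the closed fingertips at (257,232). The handle's near arms end at (292,240). I'll check the points with the wrist calibration.

```bash
python3 - <<'E'
from h import *
w=np.load("a1.npy",allow_pickle=True).item()["w"]
print(onz(w,254,171,.18),onz(w,254,171,.186)); print("expect .525,-.031")
for z in(.17,.175,.18): print("tip",onz(w,292,241,z))
print("rear arm end",onz(w,289,125,.13),"rail",onz(w,239.5,80,.13),onz(w,241,200,.13))
O=np.array([.488,-.031,0])
for n,p in dict(tabtop=(.037,0,.186),hub=(0,-.034,.105),t25=(-.0186,-.034,.178),t42=(-.031,-.034,.173),f25=(-.073,-.034,.086),tcp=(.0124,.0008,.2511)).items(): print(n,proj(w,O+p).round())
E
```

```text
[ 0.53030523 -0.0288376   0.18      ] [ 0.53132398 -0.02890517  0.186     ]
expect .525,-.031
tip [ 0.46430183 -0.06237533  0.17      ]
tip [ 0.46658429 -0.0616815   0.175     ]
tip [ 0.46886675 -0.06098768  0.18      ]
rear arm end [ 0.56564064 -0.06205749  0.13      ] rail [ 0.60568347 -0.01604711  0.13      ] [ 0.49200408 -0.01462878  0.13      ]
tabtop [257. 179.]
hub [287. 197.]
t25 [296. 239.]
t42 [295. 250.]
f25 [285. 249.]
tcp [256. 243.]
```

>>> carry_out --targets '[255,0,0,-22,0,255,0,0,-22,0,255,0,0,-22,0,255,0,0,-20,0,255,8,0,0,0,255,5,0,0,0,255,5,0,0,0,255,5,0,0,0,255,5,0,0,0,255,5,0,0,0]'

```text
t: 3.25
eef_pos: [0.534, -0.0314, 0.1658]
tool_rot: [0.0, 1.0, -0.004, 0.0]
contact_force: [0.7, 0.1, 0.2]
gripper_width: 0.0
grasp_force: 0.1
```

>>> carry_out --targets '[255,6,0,0,0,255,6,0,0,0,255,6,0,0,0,255,6,0,0,0,255,6,0,0,0,255,6,0,0,0,255,5,0,0,0,255,5,0,0,0,255,0,0,0,0,255,0,0,0,0]'

```text
t: 4.25
eef_pos: [0.5792, -0.0314, 0.1652]
tool_rot: [0.0, 1.0, -0.004, -0.0]
contact_force: [0.0, -0.2, -0.2]
gripper_width: -0.003
grasp_force: 0.0
```

```bash
python3 look.py a2
```

```text
4.25 [ 0.5792 -0.0314  0.1652] yaw y-axis -90.45116469938515 [ 0.04 -0.22 -0.17] -0.0025582846543821943
```

View pics/a2.png

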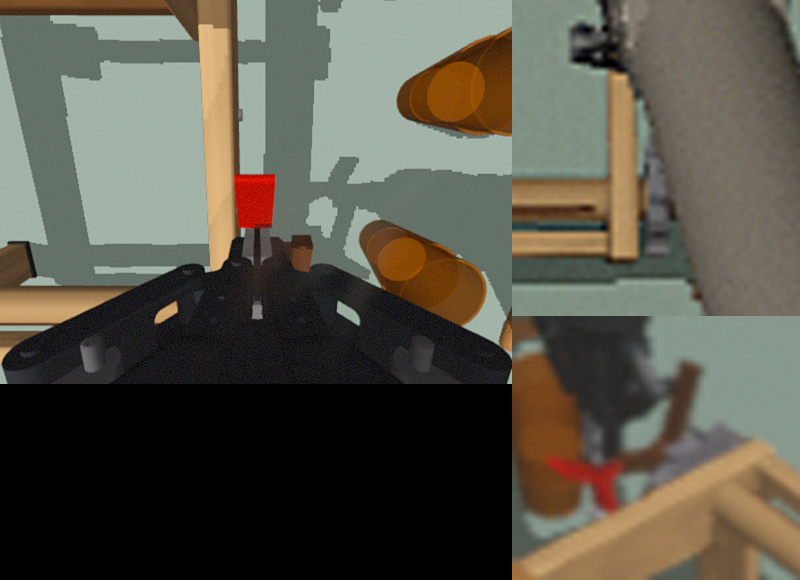

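The pawl is resting back: the red tab is seen face-on at (234–275, 176–228) in front of the finger, and the handle hasn't moved. Next I retreat upward and go in front of the top arm.

>>> carry_out --targets '[255,-5,0,25,0,255,0,0,25,0,255,0,0,20,0,255,-20,0,0,0,255,-20,-6,0,0,255,-20,-7,0,0,255,-20,-7,0,0,255,-20,-7,0,0,255,-20,-7,0,0,255,-14,0,0,0,255,-10,0,0,0,255,0,0,0,0]'

```text
t: 5.6
eef_pos: [0.4294, -0.0652, 0.2354]
tool_rot: [0.0, 1.0, -0.004, 0.0]
contact_force: [0.9, -0.3, -0.2]
gripper_width: -0.002
grasp_force: 0.0
```

```bash
python3 look.py a3
```

```text
5.6 [ 0.4294 -0.0652  0.2354] yaw y-axis -90.43602543828815 [ 0.92 -0.26 -0.19] -0.0020334483724823095
```

View pics/a3.png

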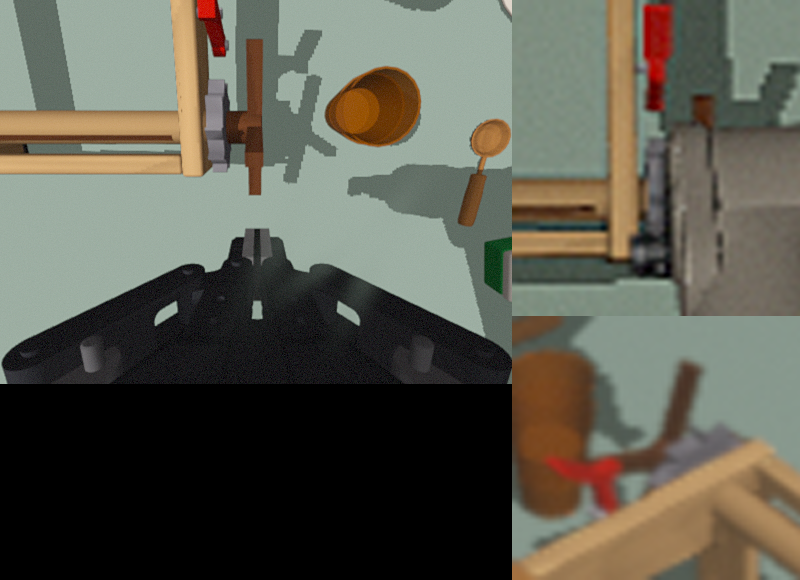

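>>> carry_out --targets '[255,0,0,-20,0,255,0,0,-20,0,255,0,0,-20,0,255,0,0,-18,0,255,0,0,0,0,255,5,0,0,0,255,5,0,0,0,255,4,0,0,0,255,4,0,0,0,255,4,0,0,0,255,4,0,0,0,255,4,0,0,0,255,4,0,0,0,255,4,0,0,0,255,4,0,0,0,255,3,0,0,0,255,3,0,0,0,255,2,0,0,0,255,0,0,0,0]'

```text
t: 7.65
eef_pos: [0.4807, -0.0654, 0.1573]
tool_rot: [-0.0, 1.0, -0.004, 0.0]
contact_force: [-0.7, 0.4, -0.3]
gripper_width: 0.0
grasp_force: 0.0
```

```bash
python3 look.py a4
```

```text
7.65 [ 0.4807 -0.0654  0.1573] yaw y-axis -90.44831656426243 [-0.74  0.44 -0.25] 8.162007060770086e-05
```

View pics/a4.png

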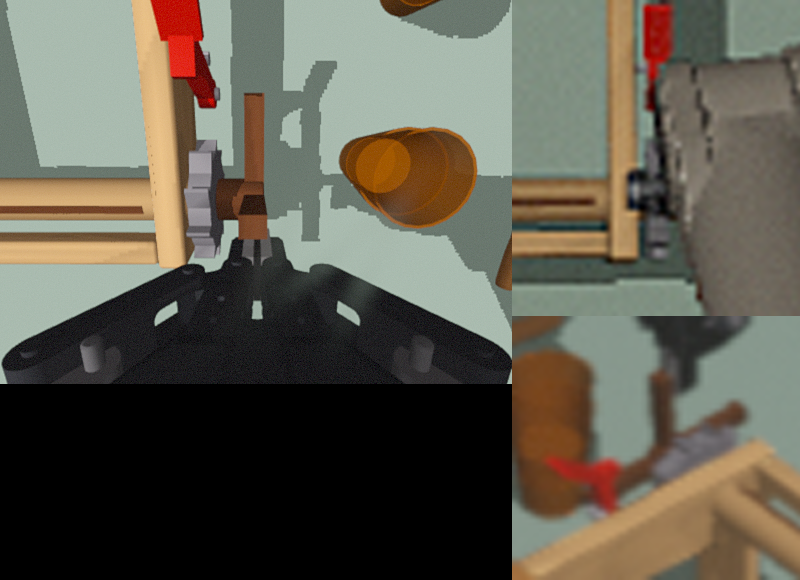

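The handle has turned: in the scene inset the top arm tip is at (661,374) and the front arm's end at (740,409). In the wrist view, the rear arm's end is at (255,94). I'll convert these to a wheel angle.

```bash
python3 - <<'E'
from h import *
d=np.load("a4.npy",allow_pickle=True).item();s,w=d["s"],d["w"]
O=np.array([.488,-.031,0])
def arm(v,k,r=.075): # k=0 top,1 front(robot side),2 rear
    a=0.25-v+(0,np.pi/2,-np.pi/2)[k]; return O+[-r*np.sin(a),-.0343,.105+r*np.cos(a)]
C=lambda p:((p-[225,155])*[290/55,264/50]+[512,316]).round()
for v in(-.17,-.1,0,.3,.35,.4,.45,.5,.55,.6): print(v,C(proj(s,arm(v,0))),C(proj(s,arm(v,1))),"wrist rear",proj(w,arm(v,2)).round(),"top",proj(w,arm(v,0)).round(),"z",arm(v,1)[2].round(3))
print("hub",C(proj(s,O+[0,-.034,.105])), "wrist hub",proj(w,O+[0,-.034,.105]).round())
E
```

```text
-0.17 [700. 361.] [735. 449.] wrist rear [255. 107.] top [256. 295.] z 0.074
-0.1 [695. 361.] [737. 443.] wrist rear [255. 104.] top [256. 289.] z 0.079
0 [688. 362.] [739. 434.] wrist rear [255. 101.] top [256. 280.] z 0.086
0.3 [664. 371.] [742. 409.] wrist rear [255. 101.] top [255. 242.] z 0.109
0.35 [660. 373.] [742. 405.] wrist rear [255. 101.] top [255. 234.] z 0.112
0.4 [656. 376.] [742. 401.] wrist rear [255. 103.] top [255. 227.] z 0.116
0.45 [652. 378.] [742. 398.] wrist rear [255. 104.] top [255. 219.] z 0.12
0.5 [648. 381.] [741. 394.] wrist rear [255. 105.] top [255. 211.] z 0.124
0.55 [645. 384.] [740. 391.] wrist rear [255. 107.] top [255. 203.] z 0.127
0.6 [641. 388.] [739. 388.] wrist rear [255. 109.] top [255. 196.] z 0.131
hub [667. 452.] wrist hub [255. 205.]
```

The scene readings give a wheel value of about 0.34, and the target is about 0.53, so I push 9 mm further and look again.

>>> carry_out --targets '[255,3,0,0,0,255,3,0,0,0,255,3,0,0,0,255,0,0,0,0,255,0,0,0,0]'

```text
t: 8.3
eef_pos: [0.4897, -0.0654, 0.1574]
tool_rot: [-0.0, 1.0, -0.004, 0.0]
contact_force: [0.5, 0.0, 0.4]
gripper_width: -0.001
grasp_force: 0.0
```

```bash
sed -i 's/^cv2.imwrite.*//' look.py; cat >> look.py <<'E'
im[384:,:]=0; x=cv2.resize(s["frame"][158:196,238:280],None,fx=12,fy=12,interpolation=cv2.INTER_CUBIC)
im=np.zeros((456,802,3),np.uint8); im[:,:504]=x; im[:,504:]=cv2.resize(c["frame"][80:250,180:290],(298,456))
cv2.imwrite(f"pics/{n}.png",im[:,:800,::-1])
E
python3 look.py a5
```

```text
8.3 [ 0.4897 -0.0654  0.1574] yaw y-axis -90.44450615225783 [0.47 0.03 0.39] -0.0010191153540524732
```

View pics/a5.png

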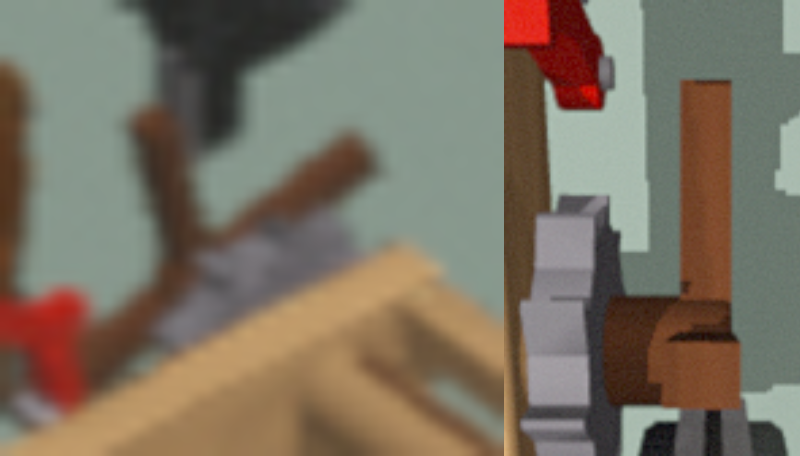

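The top arm tip is at (155,115) and the front arm tip at (360,150) in the scene crop.

```bash
python3 - <<'E'
from h import *
d=np.load("a5.npy",allow_pickle=True).item();s,w=d["s"],d["w"]
O=np.array([.488,-.031,0])
def arm(v,k,r=.073):
    a=0.25-v+(0,np.pi/2,-np.pi/2)[k]; return O+[-r*np.sin(a),-.0343,.105+r*np.cos(a)]
C=lambda p:((p-[238,158])*12).round()
for v in(.35,.4,.45,.5,.55,.6,.65): 
  t,f=C(proj(s,arm(v,0))),C(proj(s,arm(v,1))); b=C(proj(s,arm(v,0,.02))); print(v,t,f,f-t,"slope top",np.degrees(np.arctan2(*(t-b)[::1])).round(1),"front", np.degrees(np.arctan2(*(f-C(proj(s,arm(v,1,.02))))[::-1])).round(1))
print("hub",C(proj(s,O+[0,-.034,.105])))
E
```

```text
0.35 [182.  99.] [364. 170.] [182.  71.] slope top -175.1 front -31.8
0.4 [173. 105.] [363. 161.] [190.  56.] slope top -171.7 front -34.0
0.45 [164. 111.] [362. 153.] [198.  42.] slope top -168.6 front -36.2
0.5 [156. 117.] [360. 145.] [204.  28.] slope top -165.4 front -38.2
0.55 [147. 124.] [358. 138.] [211.  14.] slope top -161.4 front -40.2
0.6 [139. 131.] [356. 131.] [217.   0.] slope top -157.7 front -41.8
0.65 [131. 139.] [353. 124.] [222. -15.] slope top -154.1 front -43.7
hub [198. 274.]
```

The readings agree on a wheel value of about 0.49. I nudge 2 mm further, back off, rise and go to behind the tab's free end.

>>> carry_out --targets '[255,2,0,0,0,255,0,0,0,0,255,0,0,0,0,255,-5,0,0,0,255,-3,0,0,0,255,0,0,26,0,255,0,0,26,0,255,0,0,26,0,255,25,7,0,0,255,25,7,0,0,255,25,7,0,0,255,25,7,0,0,255,25,6,0,0,255,20,0,0,0,255,20,0,0,0,255,0,0,0,0]'

```text
t: 10.05
eef_pos: [0.6499, -0.0313, 0.2348]
tool_rot: [-0.0, 1.0, -0.004, 0.0]
contact_force: [-0.2, 0.0, 0.1]
gripper_width: 0.006
grasp_force: 0.0
```

```bash
python3 look.py a6
```

```text
10.05 [ 0.6499 -0.0313  0.2348] yaw y-axis -90.44638851360764 [-0.22  0.04  0.14] 0.0057271983585285395
```

View pics/a6.png

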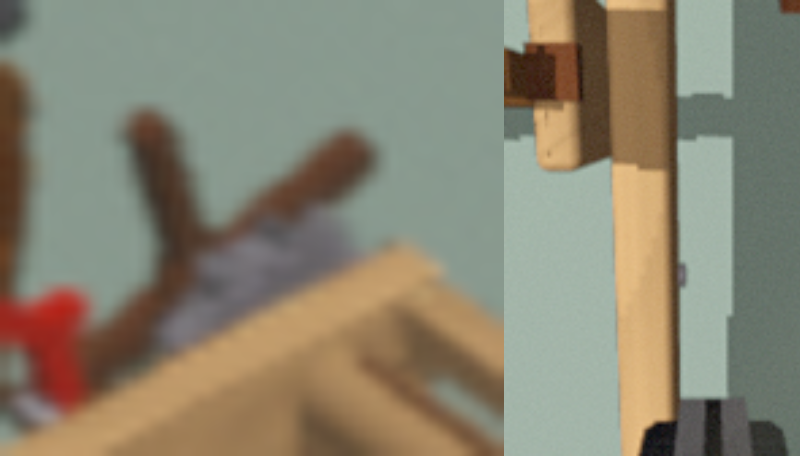

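The handle stayed put (tips at (150,118) and (355,148), about 0.51), and the fingertip is over the free space behind the tab. I descend and draw the tab forward.

>>> carry_out --targets '[255,0,0,-20,0,255,0,0,-20,0,255,0,0,-20,0,255,0,0,-20,0,255,0,0,0,0,255,-6,0,0,0,255,-5,0,0,0,255,-5,0,0,0,255,-5,0,0,0,255,-5,0,0,0,255,-5,0,0,0,255,-5,0,0,0,255,-4,0,0,0,255,-4,0,0,0,255,-4,0,0,0,255,-4,0,0,0,255,-4,0,0,0,255,-4,0,0,0,255,-4,0,0,0]'

```text
t: 12.1
eef_pos: [0.584, -0.0314, 0.1553]
tool_rot: [0.0, 1.0, -0.004, -0.0]
contact_force: [0.6, -0.4, 0.4]
gripper_width: -0.0
grasp_force: 0.0
```

>>> carry_out --targets '[255,-2,0,0,0,255,0,0,0,0,255,0,0,0,0,255,5,0,20,0,255,5,0,25,0,255,0,0,25,0,255,0,0,25,0,255,0,0,0,0]'

```text
t: 12.9
eef_pos: [0.5947, -0.0312, 0.2542]
tool_rot: [-0.0, 1.0, -0.004, 0.003]
contact_force: [0.4, 0.1, 0.3]
gripper_width: -0.003
grasp_force: 0.0
```

```bash
python3 look.py a7
```

```text
12.9 [ 0.5947 -0.0312  0.2542] yaw y-axis -90.45537452895256 [0.43 0.15 0.29] -0.0033042815837946676
```

View pics/a7.png

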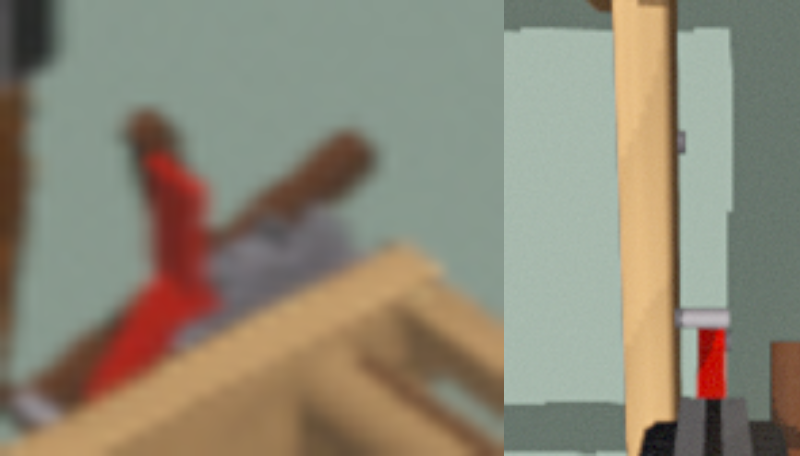

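The pawl fell forward into the wheel, with the tab at (180,225) in the scene crop. I'll compare its position with the home position in the first picture.

```bash
python3 - <<'E'
from h import *
for f in (np.load("scene.npy",allow_pickle=True).item()["frame"],np.load("a7.npy",allow_pickle=True).item()["s"]["frame"]):
    im=f.astype(int)[165:205,235:275]; r=(im[:,:,0]>110)&(im[:,:,1]<60)&(im[:,:,2]<70)
    v,u=np.where(r); print(len(u),u.mean().round(2),v.mean().round(2),u.min(),v.min(),u.max(),v.max(), u[v<16].mean())
s=np.load("scene.npy",allow_pickle=True).item();O=np.array([.488,-.031,0])
for a in (0,.05,.12):
    x,z=-.038,.078; print(a,proj(s,O+[.075+x*np.cos(a)+z*np.sin(a),0,.094-x*np.sin(a)+z*np.cos(a)]).round(2))
E
```

```text
72 16.57 15.57 11 8 20 24 17.666666666666668
75 15.84 16.17 10 6 20 25 17.06451612903226
0 [253.13 174.67]
0.05 [252.32 174.7 ]
0.12 [251.16 174.81]
```

The shift is only about -0.6 px, and a pawl resting on a tooth would shift about -2 px. To be sure, I go back to the earlier wrist viewpoint, where resolution is finer.

>>> carry_out --targets '[255,-20,0,0,0,255,-20,0,0,0,255,-20,0,-1,0,255,-20,1,-1,0,255,-14.4,0,-1,0,255,0,0,0,0,255,0,0,0,0]'

```text
t: 13.75
eef_pos: [0.498, -0.0305, 0.2468]
tool_rot: [0.0, 1.0, -0.004, -0.0]
contact_force: [-0.3, -0.1, 0.7]
gripper_width: 0.004
grasp_force: 0.0
```

```bash
python3 look.py a8; python3 - <<'E'
from h import *
F=[]
for n in("a1","a8"):
    d=np.load(n+".npy",allow_pickle=True).item(); 
    for k,b in(("w",(100,190,235,275)),("s",(165,205,240,275))):
        im=d[k]["frame"].astype(int)[b[0]:b[1],b[2]:b[3]]; r=(im[:,:,0]>110)&(im[:,:,1]<60)&(im[:,:,2]<70)
        v,u=np.where(r); cnt=r.sum(1); print(n,k,len(u),u.mean().round(2)+b[2],v.mean().round(2)+b[0],"rows",v.min()+b[0],v.max()+b[0],"wide rows",np.where(cnt>15)[0]+b[0] if k=="w" else "")
w=np.load("a8.npy",allow_pickle=True).item()["w"];O=np.array([.493,-.031,0])
for a in (0,.05,.12):
  for x,z in((-.041,.092),(-.041,.05)): print(a,proj(w,O+[.075+x*np.cos(a)+z*np.sin(a),0,.094-x*np.sin(a)+z*np.cos(a)]).round(1))
E
```

```text
13.75 [ 0.498  -0.0305  0.2468] yaw y-axis -90.45508227674334 [-0.33 -0.07  0.71] 0.003725955743574945
a1 w 562 253.56 148.71 rows 113 175 wide rows [167 168 169 170 171 172 173 174]
a1 s 71 251.59 180.46 rows 173 189 wide rows 
a8 w 773 255.61 145.54 rows 111 174 wide rows [167 168 169 170 171 172 173 174]
a8 s 73 250.88 181.23 rows 171 190 wide rows 
0 [256.3 174.3]
0 [256.4 166.1]
0.05 [256.3 168.7]
0.05 [256.4 163.7]
0.12 [256.2 160.3]
0.12 [256.3 159.9]
```

```bash
python3 - <<'E'
from h import *
O=np.array([.493,-.031,0])
for n in("a1","a8"):
  w=np.load(n+".npy",allow_pickle=True).item()["w"]
  for a in (0,.05,.12):
    P=lambda x,z:proj(w,O+[.075+x*np.cos(a)+z*np.sin(a),0,.094-x*np.sin(a)+z*np.cos(a)])[1].round(1)
    print(n,a,"front-top",P(-.041,.092),"front-bot",P(-.041,.05),"rear-top",P(-.035,.092), "pivot",P(0,0))
  print("rail ref",proj(w,O+[-.045,.024,.13])[1])
  im=w["frame"].astype(int); 
  # reference: rail front end row at col ~230
  col=im[215:260,226:234].mean(1); wood=(col[:,0]-col[:,2]>45); print("rail end row",215+np.where(wood)[0].max())
E
```

```text
a1 0 front-top 176.4 front-bot 168.0 rear-top 168.9 pivot 122.9
a1 0.05 front-top 171.0 front-bot 165.6 rear-top 163.2 pivot 122.9
a1 0.12 front-top 162.8 front-bot 162.0 rear-top 154.8 pivot 122.9
rail ref 239.8028424416696
rail end row 237
a8 0 front-top 174.3 front-bot 166.1 rear-top 166.6 pivot 120.5
a8 0.05 front-top 168.7 front-bot 163.7 rear-top 160.8 pivot 120.5
a8 0.12 front-top 160.3 front-bot 159.9 rear-top 152.2 pivot 120.5
rail ref 239.3406050014815
rail end row 238
```

The tab's front edge sits at row 174, against a predicted 174.3 for home (168.7 at 0.05 rad, 160.3 on a tooth), so the pawl is home. The wheel is at about 0.51 and the arm is clear.

```bash
python3 -c "
from station import bot
print(bot.hand_in())"
```

```text
the job is handed in; nothing more can be done
None
```

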